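Send a plaster-model carrier down the gravity rail

TASK

Take the red model carrier by its tab, hook it over the upper end of the sloped rail, above the yellow spring gate, and lower it gently until the rail carries it. Still holding it, slide it down along the rail and push it through the gate until the gate has snapped shut behind it; then let go at once, soon after the gate, so that it rolls down to the red stop by itself. Never press it against the rail or gate with more than 15 N, and leave everything else on the bench where it is.

Things in the scene. Friction and masses are not known exactly. Their poses are not given: they have to be found in the camera images.
- carrier: RED roller carrier, 0.23 to 0.45 kg, standing on the bench. Origin: centre of its underside; z up; x from its upright to its hook lip (points away from the robot within 0.7 rad); y along its travel. Red tray 72 (x) x 64 (y) x 6 mm with white plaster jaw model, top 34 mm up. Aluminium upright, 26 mm wide, outer face x = -36 mm, carries a beam from x = -36 to +17.5, 56 long in y, 124 to 132 mm up
- carrier_hook (a point): rail contact point: 105 mm above the carrier's origin, midway between its two rollers (16 mm diameter, 38 mm apart in y) at the level of their underside; lies on the rail's top centre line when seated. Axes as the carrier. Rollers run between a guide cheek (-x) and the hook lip (+x): 23 mm apart inside, 6 mm thick, 56 mm long in y, ending 10 mm below this point
- carrier_tab (a point): grip point in the red tab, 153 mm above the carrier's origin on its z axis. Tab 12 mm thick in x, 26 mm wide in y, its top 15 mm above this point; grip across x. Axes as the carrier
- stand: grey fixed stand, base plate 80 (x) x 460 (y) x 10 mm. Origin: centre of its underside; z up; x away from the robot. Aluminium rail, flat-topped bar 16 mm wide, 12 thick, above the stand's y axis, y = -214 to 214, falls 6 degrees towards -y. Clamped at an unmeasured height on posts at y = -205 and 205: its top at y = 0 is 170 to 210 mm up; feel or see it. Rubber mounts give 1 mm per 5 N
- stand_load (a point): point on the base plate (10 mm above the bench) under the loading place, y = 110 mm of the stand, x = 0. Axes as the stand. Hook the carrier on with carrier_hook above here (y = 85 to 140 is free), hook lip on the far (+x) side, upright on the robot's side, tray under the rail. The rail's top here is 182 to 222 mm above the bench
- stand_gate (a point): point on the base plate under the yellow gate arm, y = 50 mm of the stand, x = 0. The arm lies across the rail 6 to 16 mm above its top, hinged at x = 36 on the far side (pin 22 mm high). The carrier meets it with carrier_hook at about y = 80 mm and it snaps shut behind it at about -15. Passing it takes about 5 N along the rail and pushes it sideways a little; a carrier let go earlier sticks
- stand_stop (a point): point on the base plate under the place where carrier_hook halts at the red stop, y = -146 mm of the stand, x = 0. A carrier let go past the gate rolls here slowly by itself (about 0.04 m/s). The fingers must be off it before carrier_hook reaches y = -80 mm of the stand
- gate (a joint): opening angle of the yellow spring gate, rad: 0 shut (arm across the rail), swings only downhill, to at most 1.4; about 1.1 while the carrier passes
- carrier_b: bystander: a second carrier of the same shape with BLUE tray and tab, standing on the bench; origin centre of its underside; leave it alone
- model: bystander: loose white plaster jaw model 48 x 50 x 29 mm on the bench, origin centre of its underside
- jar: bystander: glass jar with white cap, 66 mm wide, 75 mm tall, to the left, origin centre of its underside
- waxknife: bystander: wooden-handled plaster spatula 170 mm long lying to the left, origin at the middle of its underside
- bowl: bystander: green mixing bowl 100 mm wide, 55 mm tall, on the right, origin centre of its underside
Not all that is in view belongs to the job. What is shaped like the carrier but green or purple is not meant.

How it is judged:
On the way, in this order (a step that is already met when the one before it is completed fails the run):
1. the carrier, still held, rests with its rollers on the rail above the gate (x of carrier_hook in the frame of stand between -0.009 and 0.009 m and y of carrier_hook in the frame of stand between 0.08 and 0.15 m and contact force between carrier and stand above 1 N and contact force between the fingers and carrier above 1 N and value of joint gate below 0.05 rad), for 0.2 s.
2. the held carrier pushes the gate open (x of carrier_hook in the frame of stand between -0.009 and 0.009 m and value of joint gate above 0.7 rad and contact force between the fingers and carrier above 1 N and contact force between carrier and stand above 1 N), for 0.1 s.
3. the gate has shut behind the carrier, which is still held and not yet far down the rail (x of carrier_hook in the frame of stand between -0.009 and 0.009 m and value of joint gate below 0.1 rad and y of carrier_hook in the frame of stand between -0.08 and 0.01 m and contact force between the fingers and carrier above 1 N), for 0.05 s.
4. the carrier is let go soon after the gate (x of carrier_hook in the frame of stand between -0.009 and 0.009 m and contact force between the fingers and carrier below 0.05 N and y of carrier_hook in the frame of stand above -0.13 m).
At the end, for the whole second after the job is handed in: The red carrier hangs upright (within 0.25 rad) on the rail at the stop, at rest (under 0.02 m/s), carrier_hook within 9 mm of the rail's centre line and within 10 mm of its place at the stop, carried by the rail, let go, with the gate shut (under 0.1 rad) (x of carrier_hook in the frame of stand between -0.009 and 0.009 m and y of carrier_hook in the frame of stand between -0.156 and -0.136 m and z of carrier_hook in the frame of stand above 0.14 m and angle between carrier's own z axis and vertical below 0.25 rad and contact force between carrier and stand above 1 N and contact force between the fingers and carrier below 0.05 N and linear speed of carrier below 0.02 m/s and value of joint gate below 0.1 rad); the robot touches nothing.
It fails at once if the carrier presses on rail, gate or stand with more than 15 N (contact force between carrier and stand above 15 N).
It fails at once if the carrier, running on the rail, is touched more than 80 mm below the middle of the rail: it must roll to the stop by itself (y of carrier_hook in the frame of stand below -0.08 m and x of carrier_hook in the frame of stand between -0.02 and 0.02 m and z of carrier_hook in the frame of stand above 0.13 m and contact force between the fingers and carrier above 0.3 N and contact force between carrier and stand above 0.3 N).
It fails at once if a bystander is moved more than 20 mm (distance of any of carrier_b, model, jar, waxknife, bowl from where it was at the start of the episode above 0.02 m).
It also fails if it takes over 64 s, if anything falls off the work surface, if the arm or the gripper's body presses on something with over 40 N, if the wrist force passes 120 N, or if a joint passes its speed limit or range.

ROBOT

A 6-joint arm with a two-finger parallel gripper is mounted at the origin on the work surface. World frame = base frame: x ahead of the robot, y to its left, z up, the work surface at z = 0. Lengths are in m, angles in rad, forces in N, time in s.
With the tool pointing down it reaches from about 0.15 to 0.775 m from the base axis. Payload 6.1 kg.
Tool frame: the origin (TCP) lies midway between the tips of the shut fingers; the grasp point (between the pads) lies grip_point_offset behind it (grip_point_offset is the distance from the TCP to the grasp point, in m); z points along the fingers, y is the line along which they close (so a half turn about z gives the same grasp; the last joint's range is limited). The gripper opens to 85 mm and grips with 20 to 120 N. Pads are 22 mm wide; open, the fingers measure 114 mm over their backs; the gripper's body (76 mm by 85 mm) begins 54 mm behind the grasp point. The pads swing forward as they close: fully open they stand 13 mm farther back than shut.
Start: joints at [1.166, 0.126, -0.04, 1.405, 0, 1.571], TCP at [0.207, 0.483, 0.231] pointing down, gripper open.
Joint ranges: [-2.72, 2.72], [-0.95, 1.95], [-1.27, 1.35], [-1.78, 2.02], [-1.46, 1.47], [-3.14, 3.14]. Speed limits (rad/s): [2.39, 2.39, 3.01, 3.14, 3.14, 3.14].

INTERFACE

Orientations are given as [roll, pitch, yaw] about the fixed x, y, z axes, in that order (R = Rz(yaw) Ry(pitch) Rx(roll)).
In Python, from bench import * gives the robot as it stands.
- The arm moves only by the tool carry_out, never from a script. Its argument "motion" is text: rows parted by semicolons, each of 5 numbers parted by spaces: the closure, from 0 (fully open) to 1 (shut), then the shift along the tool's x, y, z in shares of 600 mm (1.0 is 600 mm), then the turn about the tool's z in parts of the range, where 1.0 means 60 degrees. A call has 1 to 8 rows; each row is the pose to reach, as a shift and turn from the pose commanded when the call began, along the tool's axes at that moment; what a row does not reach only later rows make up. A row lasts 1/8 s, in which the tool goes at most 62.5 mm and 10.7 degrees, less where a joint would pass 70% of its speed; a pose out of reach is approached as far as the arm can. No shift or turn number may pass 1 either way. A call with a gripper value outside its range is refused whole. The fingers move at their own pace and stop on an object; "grip_force" is the grip in N (left out, the last holds). Time passes only in rows, so rows that repeat a pose let the fingers close. It gives the time, the measured TCP pose, the force, the opening and the grip force at its end, in the units of the state.
- get_state(): the state, without advancing time (a new reading comes with each control period).
- snapshot(name): name is "side" or "top"; returns the picture (480x640x3 uint8, red, green, blue); there is no depth.
- camera_params(name): a dict with "intrinsics" (3x3 intrinsics, pixels), "dist" ([k1, k2, p1, p2, k3] as OpenCV has them; the pictures are not rectified), "rvec" (rotation vector, rad) and "tvec" (3), from world to camera coordinates, as OpenCV has them. Camera axes: x right, y down, z forward; pixel columns grow to the right and rows downward; lengths in m; the calibration is good to about 2 mm. A picture is of the moment at which its call begins. camera_params takes no time and is no camera call.
- job_done(): hands the job in; it is judged then, once.
The state is a dict: "time_s": time; "qpos": joint angles; "joint_vel": joint speeds; "joint_efforts": joint torques, N m; "tcp_pos": TCP position; "tcp_rot": TCP orientation; "force": force on the tool from outside, world axes, zero at the start; "torque": the same for the moment, N m; "finger_gap": opening from 0.0 (shut) to 1.0 (fully open); "finger_force": force on a finger pad.
Only numpy, scipy, OpenCV 4.12 (cv2) and the standard library are available. Lean on these libraries where they do the work, as an engineer would, in place of code of your own. Each camera call takes 0.05 s, during which the arm holds its last target. There are 200 camera calls.

## Working session

There is one attempt and no reset: what is moved stays moved. The work goes in short steps, Python scripts to look and compute and a tool call to move; the robot and the scene stay as the last step left them, time stands still between calls to the robot, and variables do not carry over. Pictures are saved under pics/ and viewed, at most 10 in all, crops included, and the job is handed in when it is done.

Besides the shell and the picture viewer there is one more tool, called after "Call:" by a JSON object that holds its "method" and its "body", one argument or row to a line. carry_out: Moves the arm, as the interface text tells. Its arguments: {"type":"object","properties":{"motion":{"type":"string"},"grip_force":{"type":"number"}},"required":["motion"]}

```bash
mkdir -p pics; ls; python3 - <<'E'
from bench import *
import cv2
for n in("side","top"):
    cv2.imwrite(f"pics/{n}0.png",snapshot(n)[:,:,::-1])
    p=camera_params(n);print(n,{k:(v if k!='x' else 0) for k,v in p.items()})
s=get_state();print({k:s[k] for k in("time_s","tcp_pos","tcp_rot","force","finger_gap")})
try: print(grip_point_offset)
except Exception as e: print(e)
E
```

```text
pics
side {'intrinsics': array([[611.26813108,   0.        , 313.56662439],
       [  0.        , 611.26813108, 236.18760099],
       [  0.        ,   0.        ,   1.        ]]), 'dist': array([-0.13142622,  0.        ,  0.        ,  0.        ,  0.        ]), 'rvec': array([ 2.18557318, -0.83128173,  0.38100565]), 'tvec': array([-0.43480777,  0.31834433,  1.20125331])}
top {'intrinsics': array([[566.67929106,   0.        , 325.70785606],
       [  0.        , 566.67929106, 242.30381921],
       [  0.        ,   0.        ,   1.        ]]), 'dist': array([-0.06141097,  0.        ,  0.        ,  0.        ,  0.        ]), 'rvec': array([ 2.10905785, -2.17120583,  0.1475631 ]), 'tvec': array([-0.01963489,  0.56501272,  1.31612545])}
{'time_s': 0.1, 'tcp_pos': array([0.20661335, 0.48224771, 0.23060178]), 'tcp_rot': array([-3.14013125e+00,  3.01380892e-06,  2.73681299e+00]), 'force': array([-0.08744726, -0.55769202, -0.71654459]), 'finger_gap': 1.0023698958113076}
0.0187
```

View pics/side0.png

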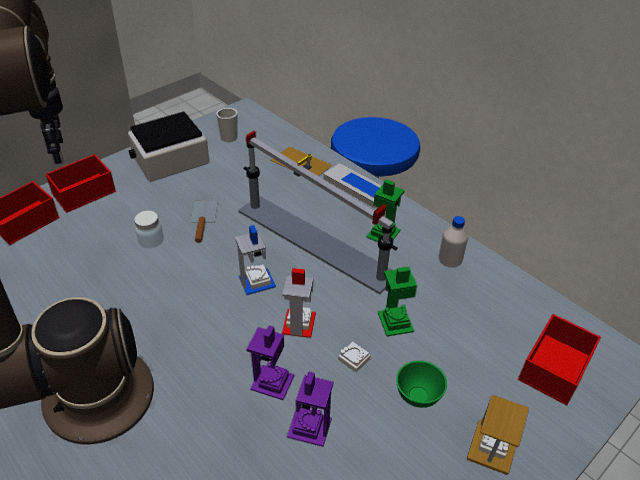

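View pics/top0.png

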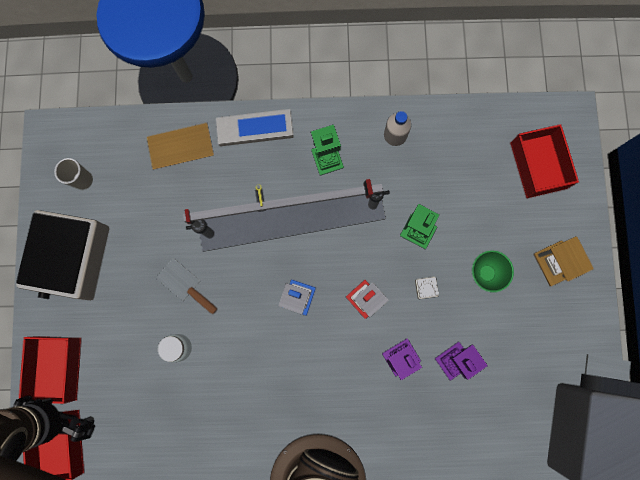

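Top view: red carrier at (367,298); also red-coloured boxes at the table edges, and blue (297,297), green (326,150; 420,226), purple (402,358; 460,360) lookalikes. Only (367,298) has the red tray and tab with an aluminium upright. Side view: it is at (298,305). The stand's gate is at top (260,195), nearer the left end, so the left end is the upper one. I'll enlarge to confirm.

```bash
python3 - <<'E'
import cv2,numpy as np
t=cv2.imread("pics/top0.png");s=cv2.imread("pics/side0.png")
r=lambda im,x,y,w,h,k:cv2.resize(im[y:y+h,x:x+w],None,fx=k,fy=k,interpolation=cv2.INTER_CUBIC)
c=np.zeros((600,800,3),np.uint8)
a=r(t,170,170,230,90,3.4);c[:a.shape[0],:a.shape[1]]=a   #782x306
b=r(t,330,265,70,70,4);c[310:590,:280]=b
d=r(s,270,255,60,90,3);c[310:580,290:470]=d
e=r(s,230,120,180,180,1.6);c[310:598,480:768]=e
cv2.imwrite("pics/crop1.png",c)
E
```

```text
(no output)
```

View pics/crop1.png

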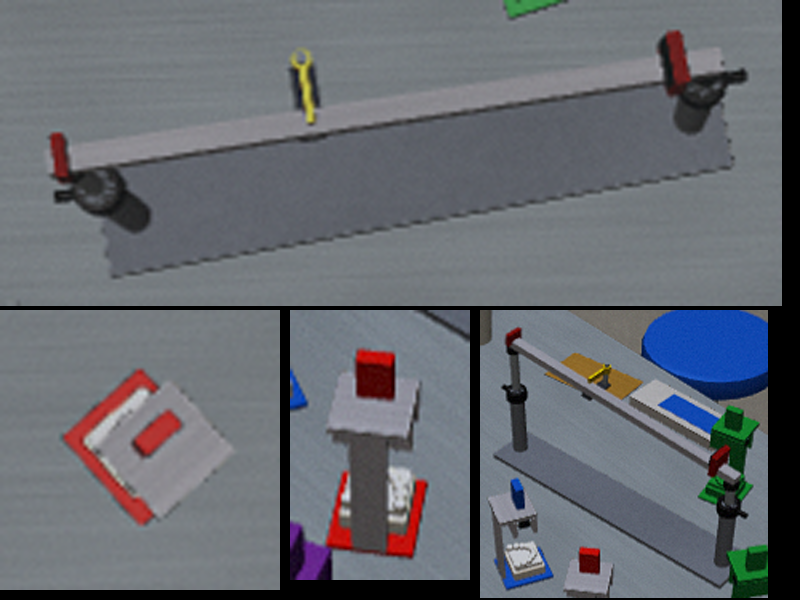

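```bash
cat > h.py <<'E'
import numpy as np,cv2
from bench import *
from scipy.optimize import least_squares
C={n:camera_params(n) for n in("side","top")}
def proj(n,P):
    c=C[n];return cv2.projectPoints(np.asarray(P,float).reshape(-1,1,3),c["rvec"],c["tvec"],c["intrinsics"],c["dist"])[0][:,0]
def pose(q,P):
    P=np.asarray(P,float);c,s=np.cos(q[2]),np.sin(q[2])
    return np.c_[q[0]+c*P[:,0]-s*P[:,1],q[1]+s*P[:,0]+c*P[:,1],P[:,2]]
def rail(h,x,y,dz=0): return [x,y,h+y*np.tan(np.radians(6))+dz]
E
cat > fit.py <<'E'
from h import *
T=lambda u,v:(330+u/4,265+(v-310)/4)
S=lambda u,v:(270+(u-290)/3,255+(v-310)/3)
co=[("top",T(140,370),(36,-32,6)),("top",T(65,437),(36,32,6)),("top",T(147,522),(-36,32,6)),
("top",T(235,450),(-36,-28,132)),("top",T(172,382),(17.5,-28,132)),("top",T(158,433),(0,0,168)),
("side",S(330,548),(-36,32,6)),("side",S(412,551),(-36,-32,6)),("side",S(427,480),(36,-32,6)),
("side",S(330,430),(-36,28,132)),("side",S(411,437),(-36,-28,132)),("side",S(420,380),(17.5,-28,132)),
("side",S(357,369),(-6,13,168)),("side",S(395,371),(-6,-13,168))]
def f(q): return np.concatenate([proj(n,pose(q,[np.array(P)/1e3]))[0]-p for n,p,P in co])
r=least_squares(f,[.4,-.1,.5],loss="soft_l1");print("carrier",r.x.round(4));print(r.fun.reshape(-1,2).round(1).tolist())
T=lambda u,v:(170+u/3.4,170+v/3.4)
S=lambda u,v:(230+(u-480)/1.6,120+(v-310)/1.6)
# fixed points, (x,y,z) ; None y = free along rail
fx=[("top",T(113,277),(-.04,.23,.01)),("top",T(733,166),(-.04,-.23,.01)),
("side",S(495,456),(-.04,.23,.01)),("side",S(720,585),(-.04,-.23,.01))]
rl=[("top",T(720,48),(.008,-.214,0)),("top",T(722,70),(-.008,-.214,0)),
("side",S(738,475),(-.0,-.214,0)),("top",T(311,123),(0,.05,.016)),("top",T(302,55),(.036,.05,.02))]
ln=[("top",T(200,127),.008),("top",T(640,60),.008),("top",T(200,150),-.008),("top",T(600,88),-.008)]
def g(q):
    o=[proj(n,pose(q,[P]))[0]-p for n,p,P in fx]
    o+=[proj(n,pose(q,[rail(q[3],*P)]))[0]-p for n,p,P in rl]
    for n,p,x in ln:
        a,b=proj(n,pose(q,[rail(q[3],x,.2),rail(q[3],x,-.2)]));d=(b-a)/np.hypot(*(b-a))
        o.append([np.cross(d,np.array(p)-a)*1.4,0])
    return np.concatenate(o)
r=least_squares(g,[.55,0.05,.1,.19],loss="soft_l1");print("stand",r.x.round(4));print(r.fun.reshape(-1,2).round(1).tolist())
E
python3 fit.py 2>&1 | grep -v Warn
```

```text
o.append([np.cross(d,np.array(p)-a)*1.4,0])
carrier [ 0.4266 -0.129   0.7254]
[[0.1, -0.4], [-0.2, 0.9], [-0.2, 1.5], [0.9, -0.0], [-0.2, -0.7], [0.7, 0.2], [-0.8, -0.4], [1.3, 1.5], [0.1, -0.1], [-0.4, -0.2], [0.2, 0.1], [0.2, -0.0], [-0.2, -2.2], [-0.0, -1.7]]
stand [0.6288 0.0467 0.1483 0.2062]
[[-0.9, -0.0], [0.7, -0.1], [-1.4, -1.7], [0.4, 0.3], [0.5, -0.4], [1.3, 0.1], [0.4, 0.5], [-0.8, -2.1], [-1.1, 0.9], [0.4, 0.0], [0.4, 0.0], [-0.6, 0.0], [-0.8, 0.0]]
```

```bash
cat >> h.py <<'E'
from scipy.spatial.transform import Rotation as Ro
def go(p,a,cmd=None):
    "shift to TCP world p with tool-y heading a, tool down"
    s=get_state();R=Ro.from_euler("xyz",s["tcp_rot"]).as_matrix()
    d=R.T@(np.array(p)-s["tcp_pos"])*1e3
    h=np.arctan2(R[1,1],R[0,1]);t=-(a-h);print("shift",d.round(1),"turn",np.degrees(t).round(1))
def st(): 
    s=get_state();print(s["time_s"],s["tcp_pos"].round(4),s["tcp_rot"].round(3),s["force"].round(2),s["finger_gap"],s["finger_force"])
CAR=np.array([.4266,-.129,.7254]);STD=np.array([.6288,.0467,.1483]);H=.2062
E
python3 - <<'E'
from h import *
go([CAR[0],CAR[1],.24],CAR[2]);print(pose(STD,[rail(H,0,.11)]))
E
```

```text
shift [-442.9 -475.2   -8.7] turn 25.2
[[0.61254673 0.15549261 0.21776147]]
```

Careful with the scale: shifts go in shares of 600 mm and turns go in shares of 60 degrees. That gives: -475 mm is -0.7917, -443 mm is -0.7383, 25.2 degrees is 0.42.

Call:
{"method": "carry_out", "body": {
  "motion": "0 -0.0917 -0.0983 -0.015 0.05; 0 -0.185 -0.1983 -0.015 0.1; 0 -0.2767 -0.2967 -0.015 0.15; 0 -0.3683 -0.3967 -0.015 0.2167; 0 -0.4617 -0.495 -0.015 0.2667; 0 -0.5533 -0.5933 -0.015 0.3167; 0 -0.6467 -0.6933 -0.015 0.3667; 0 -0.7383 -0.7917 -0.015 0.42"
}}

```text
time_s: 1.1
tcp_pos: [0.3761, 0.0105, 0.2402]
tcp_rot: [3.141, 0.0, 2.295]
force: [1.3, 0.9, 0.0]
finger_gap: 1.006
finger_force: 0.0
```

Call:
{"method": "carry_out", "body": {
  "motion": "0 0 0 0 0; 0 0 0 0 0; 0 0 0 0 0"
}}

```text
time_s: 1.48
tcp_pos: [0.3757, 0.0137, 0.2402]
tcp_rot: [-3.142, -0.0, 2.3]
force: [0.2, 0.6, -0.5]
finger_gap: 1.001
finger_force: 0.0
```

```bash
python3 - <<'E'
from h import *
st();go([CAR[0],CAR[1],.24],CAR[2])
for n in("side","top"): cv2.imwrite(f"pics/{n}1.png",snapshot(n)[:,:,::-1])
t=cv2.imread("pics/top1.png");s=cv2.imread("pics/side1.png")
r=lambda im,x,y,w,h,k:cv2.resize(im[y:y+h,x:x+w],None,fx=k,fy=k)
cv2.imwrite("pics/c2.png",np.hstack([r(t,270,220,160,200,2.4),r(s,220,180,160,200,2.4)]))
E
```

```text
1.475 [0.3757 0.0137 0.2402] [-3.142 -0.     2.3  ] [ 0.18  0.55 -0.54] 1.0008123787336711 0.0
shift [-140.4  -57.1    0.2] turn 0.2
```

View pics/c2.png

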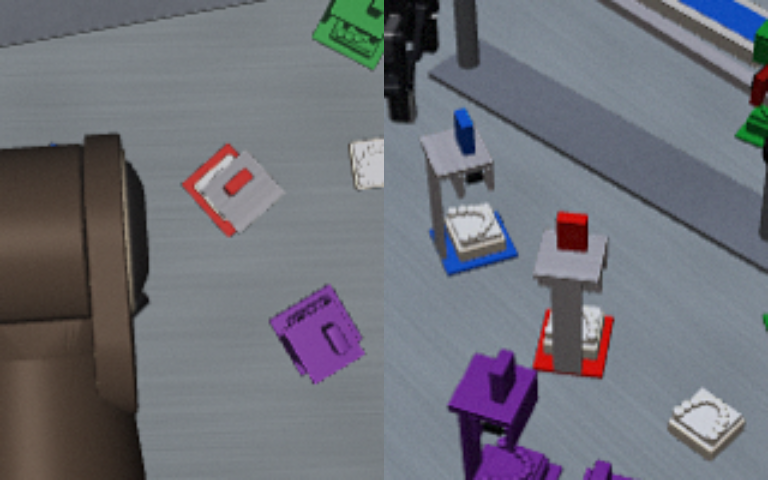

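The red carrier is unmoved; the arm is still short of it (crop shows it at top (367,298), gripper to the left). Continuing.

Converted, -140 mm is -0.2333, -105 mm is -0.175.

Call:
{"method": "carry_out", "body": {
  "motion": "0 -0.0583 -0.0233 0 0; 0 -0.1167 -0.0483 0 0; 0 -0.175 -0.0717 0 0; 0 -0.2333 -0.095 0 0; 0 -0.2333 -0.095 0 0; 0 -0.2333 -0.095 0 0; 0 -0.2333 -0.095 0 0"
}}

```text
time_s: 2.45
tcp_pos: [0.4262, -0.1288, 0.2404]
tcp_rot: [3.141, 0.0, 2.299]
force: [0.7, -0.3, 0.2]
finger_gap: 0.998
finger_force: 0.0
```

```bash
python3 - <<'E'
from h import *
st();go([CAR[0],CAR[1],.24],CAR[2])
for n in("side","top"): cv2.imwrite(f"pics/{n}2.png",snapshot(n)[:,:,::-1])
t=cv2.imread("pics/top2.png");s=cv2.imread("pics/side2.png")
p=get_state()["tcp_pos"];print(proj("side",p),proj("side",[CAR[0],CAR[1],.168]))
r=lambda im,x,y,w,h,k:cv2.resize(im[y:y+h,x:x+w],None,fx=k,fy=k)
cv2.imwrite("pics/c3.png",np.hstack([r(t,290,220,160,200,2),r(s,240,200,100,120,3.334)[:400]]))
E
```

```text
2.45 [ 0.4262 -0.1288  0.2404] [3.141 0.    2.299] [ 0.7  -0.27  0.22] 0.9975937780493512 0.0
shift [-0.4  0.1  0.4] turn 0.2
[[298.56289204 244.69862172]] [[298.92285338 270.90601367]]
```

View pics/c3.png

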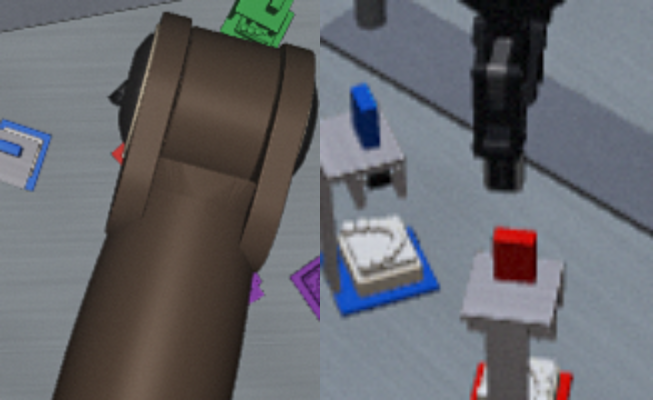

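Fingers hang directly above the red tab (side ≈(298,271)). Descend and grip.

Converted, 102 mm is 0.17, 85 mm is 0.1417.

Call:
{"method": "carry_out", "body": {
  "motion": "0 0 0 0.0417 0; 0 0 0 0.0917 0; 0 0 0 0.1417 0; 0 0 0 0.17 0; 0 0 0 0.17 0; 0 0 0 0.17 0"
}}

```text
time_s: 3.3
tcp_pos: [0.4267, -0.1299, 0.1392]
tcp_rot: [3.141, 0.001, 2.297]
force: [-0.9, 0.3, 0.1]
finger_gap: 1.004
finger_force: 0.0
```

Call:
{"method": "carry_out", "body": {
  "motion": "0.5 0 0 0 0; 0.7 0 0 0 0; 1 0 0 0 0; 1 0 0 0 0; 1 0 0 0 0; 1 0 0 0 0; 1 0 0 0 0; 1 0 0 0 0",
  "grip_force": 50
}}

```text
time_s: 4.3
tcp_pos: [0.4263, -0.1298, 0.1382]
tcp_rot: [3.141, -0.0, 2.297]
force: [0.1, 1.3, -0.2]
finger_gap: 0.131
finger_force: 51.6
```

Converted, -210 mm is -0.35, -190 mm is -0.3167.

Call:
{"method": "carry_out", "body": {
  "motion": "1 0 0 -0.0167 0; 1 0 0 -0.05 0; 1 0 0 -0.1 0; 1 0 0 -0.1667 0; 1 0 0 -0.2333 0; 1 0 0 -0.3167 0; 1 0 0 -0.35 0; 1 0 0 -0.35 0"
}}

```text
time_s: 5.3
tcp_pos: [0.4268, -0.1304, 0.3498]
tcp_rot: [3.141, 0.003, 2.297]
force: [0.0, -0.2, -4.5]
finger_gap: 0.13
finger_force: 51.2
```

```bash
python3 - <<'E'
from h import *
st()
p=pose(STD,[[-.09,.11,0]])[0]
go([p[0],p[1],.35],STD[2])
E
```

```text
5.3 [ 0.4268 -0.1304  0.3498] [3.141e+00 3.000e-03 2.297e+00] [ 0.02 -0.25 -4.46] 0.13048357742859865 51.1516535282135
shift [139.7 253.3  -0.3] turn 33.1
```

Converted, 253 mm is 0.4217, 240 mm is 0.4, 33 degrees is 0.55.

Call:
{"method": "carry_out", "body": {
  "motion": "1 0.025 0.0467 0 0.0667; 1 0.0583 0.1067 0 0.1333; 1 0.0917 0.1667 0 0.2167; 1 0.125 0.2267 0 0.3; 1 0.1583 0.2867 0 0.3833; 1 0.1917 0.3467 0 0.4667; 1 0.22 0.4 0 0.5333; 1 0.2333 0.4217 0 0.55"
}}

```text
time_s: 6.3
tcp_pos: [0.5227, 0.1443, 0.3459]
tcp_rot: [-3.138, 0.001, 1.722]
force: [-0.4, -0.9, -5.3]
finger_gap: 0.133
finger_force: 51.0
```

Call:
{"method": "carry_out", "body": {
  "motion": "1 0 0 0 0; 1 0 0 0 0; 1 0 0 0 0; 1 0 0 0 0"
}}

```text
time_s: 6.8
tcp_pos: [0.5224, 0.1419, 0.3485]
tcp_rot: [3.141, 0.0, 1.72]
force: [0.3, -0.7, -3.4]
finger_gap: 0.133
finger_force: 51.0
```

```bash
python3 - <<'E'
from h import *
st()
p=pose(STD,[[-.09,.11,0]])[0]
go([p[0],p[1],.28],STD[2])
for n in("side","top"): cv2.imwrite(f"pics/{n}3.png",snapshot(n)[:,:,::-1])
s=cv2.imread("pics/side3.png");t=cv2.imread("pics/top3.png")
r=lambda im,x,y,w,h,k:cv2.resize(im[y:y+h,x:x+w],None,fx=k,fy=k,interpolation=cv2.INTER_CUBIC)
cv2.imwrite("pics/c4.png",np.hstack([r(s,200,70,200,240,2.5)[:,:500],r(t,160,160,100,200,3)]))
E
```

```text
6.8 [0.5224 0.1419 0.3485] [3.141 0.    1.72 ] [ 0.28 -0.7  -3.44] 0.13259987605026083 51.028268337249756
shift [ 0.1  1.1 68.5] turn 0.1
```

View pics/c4.png

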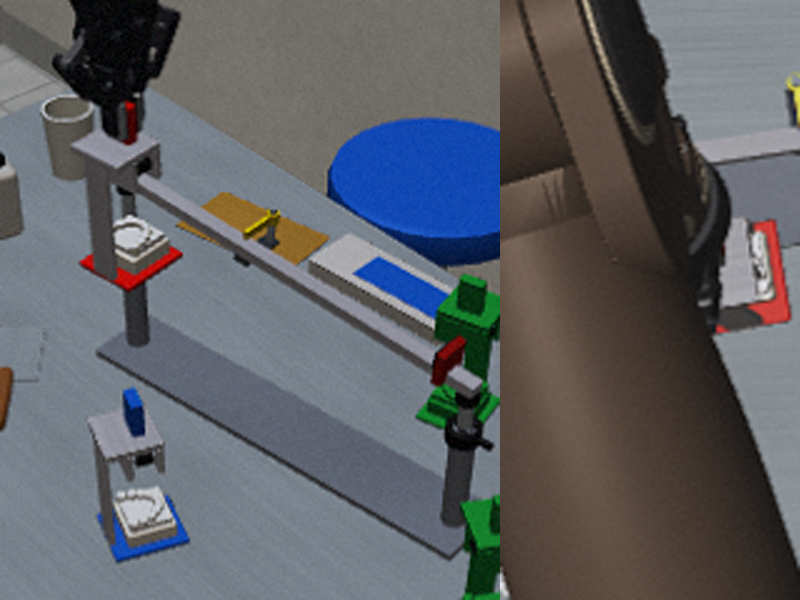

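Carrier hangs upright in the gripper (side (245,150)), clear on the robot's side of the rail. Refine the rail pose from averaged edge profiles.

```bash
cat > edge.py <<'E'
from h import *
im={n:cv2.GaussianBlur(cv2.cvtColor(cv2.imread(f"pics/{n}0.png"),6),(0,0),.6).astype(np.float32) for n in("side","top")}
o=np.arange(-7,7.01,.25)
for n in("top","side"):
  for x,dz in((.008,0),(-.008,0),(-.008,-.012),(.008,-.012)):
    for ys in(np.linspace(-.13,.02,150),np.linspace(.08,.19,110)):
      P=pose(STD,[rail(H,x,y,dz) for y in ys]);uv=proj(n,P)
      d=uv[-1]-uv[0];d/=np.hypot(*d);nn=np.array([-d[1],d[0]])
      if nn[1]<0: nn=-nn
      m=(uv[:,None]+o[None,:,None]*nn).astype(np.float32)
      pr=cv2.remap(im[n],m[...,0],m[...,1],1).mean(0);g=np.gradient(pr)*4
      i=[k for k in range(1,len(g)-1) if abs(g[k])>6 and abs(g[k])>=abs(g[k-1]) and abs(g[k])>abs(g[k+1])]
      print(n,x,dz,ys[0].round(2),[(float(o[k]),int(g[k])) for k in i])
E
python3 edge.py
```

```text
top 0.008 0 -0.13 [(-0.5, 8), (6.75, -37)]
top 0.008 0 0.08 [(-0.75, 8), (6.75, -40)]
top -0.008 0 -0.13 [(-0.75, -37), (1.0, 14)]
top -0.008 0 0.08 [(-0.75, -40), (1.0, 11)]
top -0.008 -0.012 -0.13 [(-1.75, -37), (-0.25, 14)]
top -0.008 -0.012 0.08 [(-2.0, -40), (-0.25, 12)]
top 0.008 -0.012 -0.13 [(-1.75, 8), (5.5, -37)]
top 0.008 -0.012 0.08 [(-2.0, 8), (5.5, -40)]
side 0.008 0 -0.13 [(-5.75, -30), (0.0, 23), (5.5, -39)]
side 0.008 0 0.08 [(0.25, 12), (5.25, -42)]
side -0.008 0 -0.13 [(-5.0, 23), (0.5, -40), (4.0, 29)]
side -0.008 0 0.08 [(-4.5, 12), (0.25, -41), (3.75, 20)]
side -0.008 -0.012 -0.13 [(-3.0, -39), (0.5, 29)]
side -0.008 -0.012 0.08 [(-3.0, -41), (0.25, 22)]
side 0.008 -0.012 -0.13 [(-3.75, 23), (2.0, -39), (5.5, 29)]
side 0.008 -0.012 0.08 [(-3.0, 12), (1.75, -42), (5.25, 24)]
```

```bash
python3 - <<'E'
from h import *
def meas(n):
    return {"top":-.65,"side":.3}[n]
A=[];b=[]
for n in("top","side"):
    def c(dx,dh):
        P=pose(STD,[rail(H+dh,dx,y) for y in(-.1,.15)]);return proj(n,P)
    a=c(0,0);d=a[1]-a[0];d/=np.hypot(*d);nn=np.array([-d[1],d[0]]);nn*=np.sign(nn[1])
    A.append([((c(1e-3,0)-a)@nn).mean(),((c(0,1e-3)-a)@nn).mean()]);b.append(meas(n))
print(np.array(A).round(3),np.linalg.solve(A,b))
E
```

```text
[[-0.46  -0.107]
 [-0.312 -0.299]] [ 2.17331989 -3.26538593]
```

```bash
python3 - <<'E'
from h import *
S=lambda u,v:(200+u/2.5,70+v/2.5)
s=cv2.imread("pics/side3.png");t=cv2.imread("pics/top3.png")
q=[.5224,.1419,STD[2]];z=.3485-.1385
pts=[(-36,32,6),(-36,-32,6),(36,-32,6),(-36,28,132),(-36,-28,132),(17.5,-28,132)]
P=pose(q,np.array(pts)/1e3);P[:,2]+=z
k=6
c=cv2.resize(s[110:210,220:290],None,fx=k,fy=k,interpolation=cv2.INTER_CUBIC)
for u,v in proj("side",P): cv2.circle(c,(int((u-220+.5)*k),int((v-110+.5)*k)),4,(0,255,0),1)
T=[(36,-32,6),(-36,-32,6),(36,32,6)];P=pose(q,np.array(T)/1e3);P[:,2]+=z
d=cv2.resize(t[225:275,215:275],None,fx=k,fy=k,interpolation=cv2.INTER_CUBIC)
for u,v in proj("top",P): cv2.circle(d,(int((u-215+.5)*k),int((v-225+.5)*k)),4,(0,255,0),1)
o=np.zeros((600,790,3),np.uint8);o[:,:420]=c;o[:300,425:785]=d
cv2.imwrite("pics/c5.png",o)
E
```

```text
(no output)
```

View pics/c5.png

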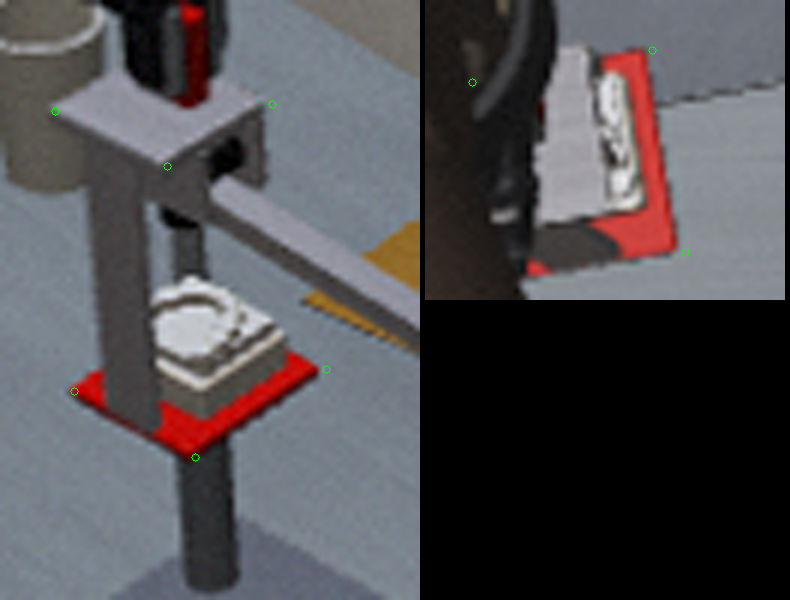

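```bash
cat >> h.py <<'E'
STD=np.array([.6306,.0470,.1483]);H=.203
def tgt(x,y,up):
    "TCP for hook at stand x,y, up above rail; grip y offset 2 mm"
    p=pose(STD,[rail(H,x,y-.002)])[0];p[2]+=.002*.105+up+.0335;return p
E
python3 - <<'E'
from h import *
go(tgt(-.09,.11,.024),STD[2]);go(tgt(0,.11,.024),STD[2])
E
```

```text
shift [-2.1  2.8 76.4] turn 0.1
shift [-2.2 92.8 76.5] turn 0.1
```

Converted, 88 mm is 0.1467, 76 mm is 0.1267.

Call:
{"method": "carry_out", "body": {
  "motion": "1 0 0 0.0333 0; 1 -0.0033 0 0.075 0; 1 -0.0033 0 0.1167 0; 1 -0.0033 0.005 0.1267 0; 1 -0.0033 0.0333 0.1267 0; 1 -0.0033 0.075 0.1267 0; 1 -0.0033 0.1167 0.1267 0; 1 -0.0033 0.1467 0.1267 0"
}}

```text
time_s: 7.9
tcp_pos: [0.6113, 0.154, 0.2729]
tcp_rot: [3.14, -0.0, 1.721]
force: [0.2, 0.0, -3.8]
finger_gap: 0.132
finger_force: 51.0
```

Converted, 5 mm is 0.0083.

Call:
{"method": "carry_out", "body": {
  "motion": "1 0 0.0083 0 0; 1 0 0.0083 0 0; 1 0 0.0083 0 0; 1 0 0.0083 0 0"
}}

```text
time_s: 8.4
tcp_pos: [0.6143, 0.1545, 0.2728]
tcp_rot: [3.141, -0.0, 1.721]
force: [0.0, 1.3, -4.4]
finger_gap: 0.13
finger_force: 51.0
```

```bash
python3 - <<'E'
from h import *
st();go(tgt(0,.11,.004),STD[2])
for n in("side","top"): cv2.imwrite(f"pics/{n}4.png",snapshot(n)[:,:,::-1])
s=cv2.imread("pics/side4.png");t=cv2.imread("pics/top4.png")
r=lambda im,x,y,w,h,k:cv2.resize(im[y:y+h,x:x+w],None,fx=k,fy=k,interpolation=cv2.INTER_CUBIC)
cv2.imwrite("pics/c6.png",np.hstack([r(s,230,100,100,120,5),r(t,190,160,60,120,5)]))
E
```

```text
8.4 [0.6143 0.1545 0.2728] [ 3.141 -0.     1.721] [ 0.01  1.26 -4.44] 0.13011828343967524 51.0121089220047
shift [-0.7  0.2 20.7] turn 0.1
```

View pics/c6.png

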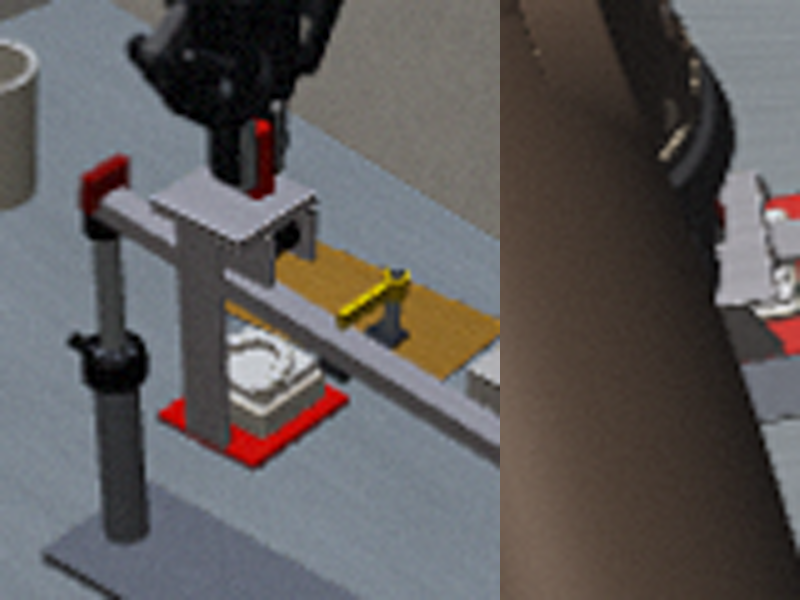

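The beam spans the rail with cheek in front and lip behind (side ≈(285,150)), clear of the gate. Lower in small steps.

Converted, 16 mm is 0.0267, 15 mm is 0.025.

Call:
{"method": "carry_out", "body": {
  "motion": "1 -0.0017 0 0.0067 0; 1 -0.0017 0 0.0133 0; 1 -0.0017 0 0.0183 0; 1 -0.0017 0 0.02 0; 1 -0.0017 0 0.0217 0; 1 -0.0017 0 0.0233 0; 1 -0.0017 0 0.025 0; 1 -0.0017 0 0.0267 0"
}}

```text
time_s: 9.5
tcp_pos: [0.615, 0.1536, 0.2563]
tcp_rot: [3.141, -0.0, 1.721]
force: [0.2, -0.3, -4.1]
finger_gap: 0.131
finger_force: 51.0
```

Converted, 2 mm is 0.0033, 1.5 mm is 0.0025.

Call:
{"method": "carry_out", "body": {
  "motion": "1 0 0 0.0008 0; 1 0 0 0.0017 0; 1 0 0 0.0025 0; 1 0 0 0.0033 0; 1 0 0 0.0033 0; 1 0 0 0.0033 0"
}}

```text
time_s: 10.25
tcp_pos: [0.615, 0.1536, 0.2543]
tcp_rot: [3.142, 0.0, 1.721]
force: [-0.3, 0.0, -3.4]
finger_gap: 0.126
finger_force: 51.0
```

Call:
{"method": "carry_out", "body": {
  "motion": "1 0 0 0.0008 0; 1 0 0 0.0017 0; 1 0 0 0.0025 0; 1 0 0 0.0033 0; 1 0 0 0.0033 0; 1 0 0 0.0033 0"
}}

```text
time_s: 11.0
tcp_pos: [0.615, 0.1536, 0.2523]
tcp_rot: [-3.142, 0.0, 1.721]
force: [0.5, -0.1, -4.1]
finger_gap: 0.13
finger_force: 51.0
```

Converted, 1 mm is 0.0017, 0.5 mm is 0.0008.

Call:
{"method": "carry_out", "body": {
  "motion": "1 0 0 0.0008 0; 1 0 0 0.0017 0; 1 0 0 0.0017 0; 1 0 0 0.0017 0"
}}

```text
time_s: 11.5
tcp_pos: [0.615, 0.1536, 0.2513]
tcp_rot: [3.142, 0.0, 1.721]
force: [-0.5, -0.6, -4.3]
finger_gap: 0.131
finger_force: 51.0
```

Converted, 1 mm is 0.0017, 0.5 mm is 0.0008.

Call:
{"method": "carry_out", "body": {
  "motion": "1 0 0 0.0008 0; 1 0 0 0.0017 0; 1 0 0 0.0017 0; 1 0 0 0.0017 0"
}}

```text
time_s: 12.0
tcp_pos: [0.615, 0.1536, 0.2504]
tcp_rot: [3.141, -0.0, 1.721]
force: [0.8, 0.5, -2.2]
finger_gap: 0.128
finger_force: 51.2
```

Converted, 1 mm is 0.0017, 0.5 mm is 0.0008.

Call:
{"method": "carry_out", "body": {
  "motion": "1 0 0 0.0008 0; 1 0 0 0.0017 0; 1 0 0 0.0017 0; 1 0 0 0.0017 0"
}}

```text
time_s: 12.5
tcp_pos: [0.615, 0.1536, 0.2496]
tcp_rot: [3.141, -0.0, 1.721]
force: [-0.9, -0.1, 1.1]
finger_gap: 0.133
finger_force: 51.8
```

Converted, 0.6 mm is 0.001, 0.3 mm is 0.0005.

Call:
{"method": "carry_out", "body": {
  "motion": "1 0 0 0.0005 0; 1 0 0 0.001 0; 1 0 0 0.001 0; 1 0 0 0.001 0"
}}

```text
time_s: 13.0
tcp_pos: [0.6151, 0.1536, 0.249]
tcp_rot: [3.141, 0.0, 1.721]
force: [-0.6, -0.8, 3.2]
finger_gap: 0.129
finger_force: 52.2
```

Seated (contact about 7 N). Ease off to about 4–5 N and slide along the rail.

Converted, -15 mm is -0.025, -13 mm is -0.0217.

Call:
{"method": "carry_out", "body": {
  "motion": "1 0 0 -0.001 0; 1 -0.0033 0 -0.0007 0; 1 -0.0067 0 -0.0003 0; 1 -0.0117 0 0.0002 0; 1 -0.0167 0 0.0008 0; 1 -0.0217 0 0.0013 0; 1 -0.025 0 0.0016 0; 1 -0.025 0 0.0016 0"
}}

```text
time_s: 14.0
tcp_pos: [0.6173, 0.1384, 0.2476]
tcp_rot: [3.142, 0.0, 1.721]
force: [-0.1, -1.0, 2.6]
finger_gap: 0.131
finger_force: 52.0
```

```bash
python3 - <<'E'
from h import *
st();p=get_state()["tcp_pos"];c,s=np.cos(STD[2]),np.sin(STD[2]);d=p[:2]-STD[:2]
print("hook stand x,y",c*d[0]+s*d[1],-s*d[0]+c*d[1]+.002)
E
```

```text
14.0 [0.6173 0.1384 0.2476] [3.142 0.    1.721] [-0.05 -1.05  2.56] 0.1309032268465147 52.00936675071716
hook stand x,y 0.00035894065092910085 0.09432721199507775
```

Converted, -20 mm is -0.0333, -17 mm is -0.0283.

Call:
{"method": "carry_out", "body": {
  "motion": "1 -0.0033 0 -0.0003 0; 1 -0.0083 0 0.0002 0; 1 -0.0133 0 0.0007 0; 1 -0.0183 0 0.0012 0; 1 -0.0233 0 0.0017 0; 1 -0.0283 0 0.0022 0; 1 -0.0333 0 0.0027 0; 1 -0.0333 0 0.0027 0"
}}

```text
time_s: 15.0
tcp_pos: [0.6199, 0.1199, 0.246]
tcp_rot: [-3.141, -0.002, 1.722]
force: [-0.7, 4.3, 1.1]
finger_gap: 0.131
finger_force: 51.8
```

Converted, -20 mm is -0.0333, -18 mm is -0.03.

Call:
{"method": "carry_out", "body": {
  "motion": "1 -0.005 0 0.0005 0; 1 -0.01 0 0.0011 0; 1 -0.015 0 0.0016 0; 1 -0.02 0 0.0021 0; 1 -0.025 0 0.0026 0; 1 -0.03 0 0.0032 0; 1 -0.0333 0 0.0035 0; 1 -0.0333 0 0.0035 0"
}}

```text
time_s: 16.0
tcp_pos: [0.6227, 0.0993, 0.2438]
tcp_rot: [-3.141, -0.0, 1.721]
force: [-2.3, 3.5, 0.4]
finger_gap: 0.132
finger_force: 51.8
```

Converted, -20 mm is -0.0333, -18 mm is -0.03.

Call:
{"method": "carry_out", "body": {
  "motion": "1 -0.005 0 0.0005 0; 1 -0.01 0 0.0011 0; 1 -0.015 0 0.0016 0; 1 -0.02 0 0.0021 0; 1 -0.025 0 0.0026 0; 1 -0.03 0 0.0032 0; 1 -0.0333 0 0.0035 0; 1 -0.0333 0 0.0035 0"
}}

```text
time_s: 17.0
tcp_pos: [0.6262, 0.0789, 0.2418]
tcp_rot: [-3.141, 0.001, 1.721]
force: [-4.1, -1.2, 1.0]
finger_gap: 0.131
finger_force: 51.7
```

Converted, -20 mm is -0.0333, -18 mm is -0.03.

Call:
{"method": "carry_out", "body": {
  "motion": "1 -0.005 0 0.0005 0; 1 -0.01 0 0.0011 0; 1 -0.015 0 0.0016 0; 1 -0.02 0 0.0021 0; 1 -0.025 0 0.0026 0; 1 -0.03 0 0.0032 0; 1 -0.0333 0 0.0035 0; 1 -0.0333 0 0.0035 0"
}}

```text
time_s: 18.0
tcp_pos: [0.6292, 0.0592, 0.2397]
tcp_rot: [-3.141, 0.001, 1.721]
force: [-3.7, -0.5, 0.1]
finger_gap: 0.129
finger_force: 51.7
```

Converted, -20 mm is -0.0333, -18 mm is -0.03.

Call:
{"method": "carry_out", "body": {
  "motion": "1 -0.005 0 0.0005 0; 1 -0.01 0 0.0011 0; 1 -0.015 0 0.0016 0; 1 -0.02 0 0.0021 0; 1 -0.025 0 0.0026 0; 1 -0.03 0 0.0032 0; 1 -0.0333 0 0.0035 0; 1 -0.0333 0 0.0035 0"
}}

```text
time_s: 19.0
tcp_pos: [0.6322, 0.0395, 0.2376]
tcp_rot: [-3.142, 0.001, 1.721]
force: [-3.3, -0.3, -0.0]
finger_gap: 0.132
finger_force: 51.7
```

Converted, -20 mm is -0.0333, -18 mm is -0.03.

Call:
{"method": "carry_out", "body": {
  "motion": "1 -0.005 0 0.0005 0; 1 -0.01 0 0.0011 0; 1 -0.015 0 0.0016 0; 1 -0.02 0 0.0021 0; 1 -0.025 0 0.0026 0; 1 -0.03 0 0.0032 0; 1 -0.0333 0 0.0035 0; 1 -0.0333 0 0.0035 0"
}}

```text
time_s: 20.0
tcp_pos: [0.6354, 0.0198, 0.2357]
tcp_rot: [3.141, 0.0, 1.721]
force: [1.3, -0.7, -0.7]
finger_gap: 0.134
finger_force: 51.6
```

```bash
python3 - <<'E'
from h import *
st();p=get_state()["tcp_pos"];c,s=np.cos(STD[2]),np.sin(STD[2]);d=p[:2]-STD[:2]
print("hook stand x,y",c*d[0]+s*d[1],-s*d[0]+c*d[1]+.002)
for n in("side","top"): cv2.imwrite(f"pics/{n}5.png",snapshot(n)[:,:,::-1])
s=cv2.imread("pics/side5.png");t=cv2.imread("pics/top5.png")
r=lambda im,x,y,w,h,k:cv2.resize(im[y:y+h,x:x+w],None,fx=k,fy=k,interpolation=cv2.INTER_CUBIC)
cv2.imwrite("pics/c7.png",np.hstack([r(s,260,110,120,120,4),r(t,230,160,60,120,4)]))
E
```

```text
20.0 [0.6354 0.0198 0.2357] [3.141 0.    1.721] [ 1.26 -0.67 -0.65] 0.133561185108291 51.58267021179199
hook stand x,y 0.0007454348704417609 -0.025580635678796135
```

View pics/c7.png

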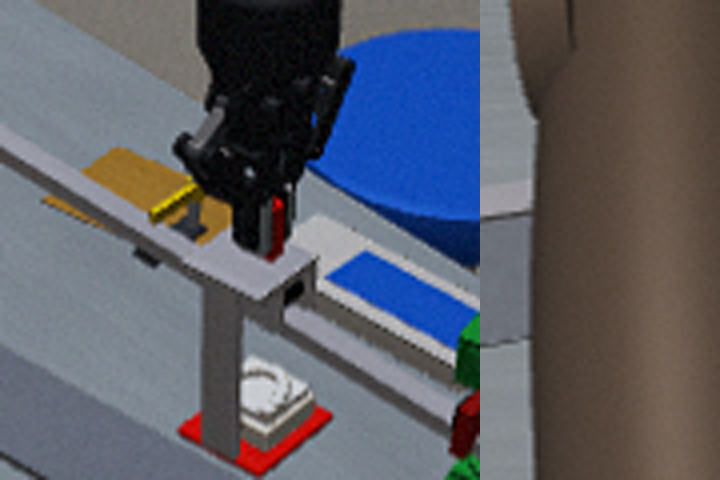

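Gate arm is shut behind the carrier (side ≈(303,160)); carrier upright on the rail. Release.

Converted, -100 mm is -0.1667, -80 mm is -0.1333.

Call:
{"method": "carry_out", "body": {
  "motion": "0 0 0 0 0; 0 0 0 0 0; 0 0 0 0 0; 0 0 0 0 0; 0 0 0 -0.025 0; 0 0 0 -0.075 0; 0 0 0 -0.1333 0; 0 0 0 -0.1667 0"
}}

```text
time_s: 21.1
tcp_pos: [0.6353, 0.0201, 0.3388]
tcp_rot: [3.138, 0.0, 1.721]
force: [0.2, -0.4, -0.0]
finger_gap: 0.999
finger_force: 0.0
```

Converted, -120 mm is -0.2, -100 mm is -0.1667.

Call:
{"method": "carry_out", "body": {
  "motion": "0 0 -0.0333 -0.0333 0; 0 0 -0.1 -0.0333 0; 0 0 -0.1667 -0.0333 0; 0 0 -0.2 -0.0333 0; 0 0 -0.2 -0.0333 0; 0 0 -0.2 -0.0333 0; 0 0 -0.2 -0.0333 0; 0 0 -0.2 -0.0333 0"
}}

```text
time_s: 22.1
tcp_pos: [0.517, 0.0023, 0.355]
tcp_rot: [-3.141, -0.0, 1.721]
force: [0.5, 0.1, 0.0]
finger_gap: 1.0
finger_force: 0.0
```

Call:
{"method": "carry_out", "body": {
  "motion": "0 0 0 0 0; 0 0 0 0 0; 0 0 0 0 0; 0 0 0 0 0; 0 0 0 0 0; 0 0 0 0 0; 0 0 0 0 0; 0 0 0 0 0"
}}

```text
time_s: 23.1
tcp_pos: [0.5165, 0.0022, 0.3556]
tcp_rot: [3.142, -0.0, 1.721]
force: [-0.2, -1.3, 0.6]
finger_gap: 1.001
finger_force: 0.0
```

Call:
{"method": "carry_out", "body": {
  "motion": "0 0 0 0 0; 0 0 0 0 0; 0 0 0 0 0; 0 0 0 0 0; 0 0 0 0 0; 0 0 0 0 0; 0 0 0 0 0; 0 0 0 0 0"
}}

```text
time_s: 24.1
tcp_pos: [0.5166, 0.0022, 0.3556]
tcp_rot: [3.142, -0.0, 1.721]
force: [0.2, -0.6, -0.5]
finger_gap: 0.999
finger_force: 0.0
```

Call:
{"method": "carry_out", "body": {
  "motion": "0 0 0 0 0; 0 0 0 0 0; 0 0 0 0 0; 0 0 0 0 0; 0 0 0 0 0; 0 0 0 0 0; 0 0 0 0 0; 0 0 0 0 0"
}}

```text
time_s: 25.1
tcp_pos: [0.5165, 0.0021, 0.3556]
tcp_rot: [-3.142, -0.0, 1.721]
force: [0.5, 0.0, -0.7]
finger_gap: 1.001
finger_force: 0.0
```

```bash
python3 - <<'E'
from h import *
st()
for n in("side","top"): cv2.imwrite(f"pics/{n}6.png",snapshot(n)[:,:,::-1])
s=cv2.imread("pics/side6.png");t=cv2.imread("pics/top6.png")
P=pose(STD,[rail(H,0,-.146),rail(H,0,.05)]);print(proj("side",P),proj("top",P))
r=lambda im,x,y,w,h,k:cv2.resize(im[y:y+h,x:x+w],None,fx=k,fy=k,interpolation=cv2.INTER_CUBIC)
cv2.imwrite("pics/c8.png",np.hstack([r(s,260,120,160,180,3),r(t,290,160,105,180,3)]))
E
```

```text
25.1 [0.5165 0.0021 0.3556] [-3.142 -0.     1.721] [ 0.46  0.05 -0.69] 1.0011409637329172 0.0
[[366.78800794 208.75385978]
 [299.30585217 167.32447088]] [[352.10549155 191.37204873]
 [261.65654944 205.17077648]]
```

View pics/c8.png

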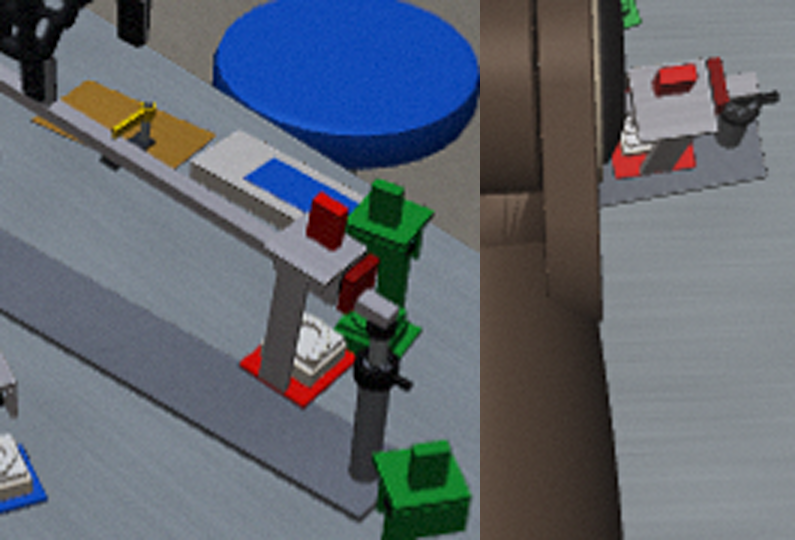

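The carrier is at the red stop (top ≈(350,190), matching the predicted (352,191)) with the gate shut. Let it settle and check it's still numerically.

Call:
{"method": "carry_out", "body": {
  "motion": "0 0 0 0 0; 0 0 0 0 0; 0 0 0 0 0; 0 0 0 0 0; 0 0 0 0 0; 0 0 0 0 0; 0 0 0 0 0; 0 0 0 0 0"
}}

```text
time_s: 26.2
tcp_pos: [0.5165, 0.0022, 0.3556]
tcp_rot: [-3.142, -0.0, 1.721]
force: [0.0, 0.4, -1.2]
finger_gap: 0.998
finger_force: 0.0
```

```bash
python3 - <<'E'
from h import *
a=cv2.imread("pics/side6.png")
def cen(im):
    h=cv2.cvtColor(im,40)[180:260,335:385];m=((h[...,0]<6)|(h[...,0]>174))&(h[...,1]>180);y,x=np.nonzero(m);return m.sum(),x.mean()+335,y.mean()+180
print(cen(a))
for i in range(3): print(cen(snapshot("side")[:,:,::-1]))
print(job_done())
E
```

```text
(np.int64(467), np.float64(368.4304068522484), np.float64(217.2355460385439))
(np.int64(465), np.float64(368.5376344086022), np.float64(217.16559139784945))
(np.int64(469), np.float64(368.43283582089555), np.float64(217.32622601279317))
(np.int64(469), np.float64(368.5394456289979), np.float64(217.17910447761193))
the job is handed in; nothing more can be done
None
```

The red carrier was hooked on above the gate, pushed through it and let go about 25 mm below mid-rail; in the pictures it hangs still at the red stop with the gate shut, and the job is handed in (no verdict was returned).

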